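# Fetch the tray of glass pieces from the drawer to the balance

### The arm

A 7-joint arm with a two-finger parallel gripper is mounted at the origin on the work surface. World frame = base frame: x ahead of the robot, y to its left, z up, the work surface at z = 0. Lengths are in m, angles in rad, forces in N, time in s.
With the tool pointing down it reaches from about 0.425 to 0.95 m from the base axis. Payload 4.7 kg.
Tool frame: the origin (TCP) lies at the very end of the fingers, on their centre line; the grasp point (between the pads) lies 19 mm behind it; x points along the fingers, z is the direction in which the jaws open and shut, and the axes are right-handed (so a half turn about x gives the same grasp; the last joint's range is limited). The gripper opens to 87 mm and grips with 3 to 60 N. Pads are 19 mm wide; open, the fingers measure 117 mm over their backs; the gripper's body (75 mm by 190 mm) begins 51 mm behind the grasp point.
Start: joints at [-1.132, 0.469, -0.049, 1.532, 0.024, 1.141, -0.082], TCP at [0.304, 0.603, 0.223] pointing down, gripper open.
Joint ranges: [-2.59, 2.59], [-0.33, 1.99], [-1.39, 1.29], [0.1, 2.45], [-1.04, 4.18], [0.21, 1.99], [-2.66, 2.66]. Speed limits (rad/s): [2.57, 2.57, 3.14, 3.14, 3.14, 3.14, 3.14].

### API

Orientations are given as a rotation vector (axis times angle).
In Python, from workcell import env gives the robot as it stands.
- The arm moves only by the tool drive_tool, never from a script. Its argument "steps" is a list of rows, each a list of 7 numbers: the opening, from 0 (shut) to 1 (fully open), then the shift along the tool's x, y, z in units of 50 mm (1.0 is 50 mm), then the turn, a rotation vector about the tool's x, y, z in units of 5 degrees (1.0 is 5 degrees). A call has 1 to 10 rows; each row shifts and turns the commanded pose from where the row before left it, along the tool's axes as they then stand; what a row does not reach is not made up. A row lasts 1/8 s, in which the tool goes at most 62.5 mm and 10.7 degrees, less where a joint would pass 70% of its speed; a pose out of reach is approached as far as the arm can. A call is refused whole if a number of a shift passes 1 or a number of a turn 1, either way. A call with a gripper value outside its range is refused whole. The fingers move at their own pace and stop on an object; the grip force is fixed at half the most. Time passes only in rows, so rows that do not move let the fingers close. It gives the time, the measured TCP pose, the force and the opening at its end, in the units of the state.
- env.sense(): the state, without advancing time (a new reading comes with each control period).
- env.capture(name): name is "scene" or "top"; returns a dict with "img" (420x560x3 uint8, red, green, blue), "fx", "fy", "cx", "cy" (pixels), "cam_to_world" (4x4, takes a point from camera to world coordinates). Camera axes: x right, y up, looking along -z (the intrinsics and any distortion apply to the point x, -y, -z); pixel columns grow to the right and rows downward; lengths in m; the calibration is good to about 2 mm. A picture is of the moment at which its call begins. There is no depth.
- env.job_done(): hands the job in, once; it reports no verdict.
Trained networks look in the newest picture that a camera, given by its name, has taken for a name from the list of things; names that differ only in an ending like _2 or _b are one class to them, and where a whole thing is asked for, a point or a joint stands for the part that bears it (a point fixed in the world has none). Each returns a list of dicts, best first, with "conf" (0 to 1); they miss things now and then, are a little off and sometimes report something else, mostly with a low value. They report only what shows in the picture. A call takes as long as a camera call.
- env.find_in(camera, query): "at" ([column, row] in pixels, amid what is visible of it).
- env.silhouettes(camera, query): "region" (420x560 bool, what is visible of it) and "at" ([column, row] in pixels, amid what is visible of it).
- env.landmark_of(camera, query): "at" ([column, row] in pixels: a listed point, or the origin of a listed thing).
The state is a dict: "time": time; "joint_positions": joint angles; "qvel": joint speeds; "effort": joint torques, N m; "position": TCP position; "tcp_rot": TCP orientation; "force": force on the tool from outside, world axes, zero at the start; "moment": the same for the moment, N m; "opening": finger opening in m.
Only numpy, scipy, OpenCV 4.12 (cv2) and the standard library are available. Lean on these libraries where they do the work, as an engineer would, in place of code of your own. Each camera call takes 0.05 s, during which the arm holds its last target.

### The job

The glass pieces are to be weighed: pull the top drawer of the steel drawer unit right out to its stop, lift out the white ceramic tray of loose glass pieces, carry it level and set it down gently, flat in the middle of the balance's steel pan, with every piece still in it. Leave the drawer out, as the tray goes back there afterwards, and leave everything else on the bench as it is.

Things in the scene. Friction and masses are not known exactly. Their poses are not given: they have to be found in the camera images.
- cabinet: grey steel bench drawer unit, 300 mm wide, 300 mm deep, 205 mm high, fixed, with a light-grey top drawer over a deeper one. Origin: on the bench under the middle of the case's front edge; x points into the case, y across, z up. The top drawer slides out along -x; inside it is 261 mm wide, with 45 mm high side walls and its floor 130 mm above the bench. It holds the tray and, behind it, a small crucible.
- top_drawer (a joint): how far the top drawer is out, in m: 0 shut, 0.170 at the stop (a hard end stop). It starts shut or up to 15 mm ajar. Sliding takes a few newtons and it stays where it is left.
- top_drawer_handle (a point): middle of the top drawer's handle: a level steel bar 12 mm thick, 170 mm long, along the cabinet's y, on two 10 mm posts 75 mm either side. Moves with the drawer; cabinet's axes. 172 mm above the bench, 33 mm below the case's top, 40 mm in front of the front panel (34 mm clear gap). The panel is 18 mm thick and reaches 194 mm above the bench.
- lower_drawer (a joint): how far the lower drawer is out, in m: 0 shut, which is how it stays.
- tray_center (a point): centre of the white alumina tray, half-way up (22 mm above its underside): an open box 104 mm long (its x), 62 mm wide (its y), 44 mm high, walls and floor 4.5 mm, about 0.4 kg with contents. It stands in the top drawer, its length within 9 degrees of the drawer's travel, 30 mm or more clear of things on each long side; with the drawer at its stop it is wholly in front of the case.
- balance_pan (a point): centre of the top face of the balance's pan, a level square steel plate 180 by 180 mm, 78 mm above the bench. x points to the rear of the balance, y across, z up. The balance is a light-grey box 210 mm wide and 300 mm deep, fixed, its display in front of the pan (-x side); nothing on it stands higher than the pan.
- glass1_center (a point): one of five loose cast glass pieces lying in the tray: centre of an amber disc, 24 mm across, 10 mm thick.
- glass2_center (a point): one of five loose cast glass pieces lying in the tray: centre of a green square coupon, 21 by 21 by 10 mm.
- glass3_center (a point): one of five loose cast glass pieces lying in the tray: centre of a green square coupon, 21 by 21 by 10 mm.
- glass4_center (a point): one of five loose cast glass pieces lying in the tray: centre of an amber disc, 24 mm across, 10 mm thick.
- glass5_center (a point): one of five loose cast glass pieces lying in the tray: centre of an amber disc, 24 mm across, 10 mm thick.
- tongs: bystander: dark steel crucible tongs, 300 mm long, 13 mm high, lying on the bench. Origin under the middle.
- firebrick: bystander: cream firebrick 230 by 114 by 64 mm lying on the bench. Origin under its centre.
- bench_crucible: bystander: white crucible, 72 mm across, 62 mm high, on the bench. Origin under its centre.
- wash_bottle: bystander: white plastic bottle, 68 mm across, 170 mm high, blue cap, on the bench. Origin under its centre.
- brush: bystander: flat brush with a wooden handle, 190 mm long, lying on the bench.
- balance: the balance itself; origin on the bench under the middle of its rear edge, 105 mm behind the middle of the pan; axes as for the pan.

How it is judged:
By the outcome, as a careful person would: the job done as asked, in the order asked, and still so for the second after the job is handed in, with the robot touching nothing.
It also fails if it takes over 64 s, if anything falls off the work surface, if the arm or the gripper's body presses on something with over 40 N, if the wrist force passes 120 N, or if a joint passes its speed limit or range.

## Working session

There is one attempt and no reset: what is moved stays moved. The work goes in short steps, Python scripts to look and compute and a tool call to move; the robot and the scene stay as the last step left them, time stands still between calls to the robot, and variables do not carry over. Pictures are saved under pics/ and viewed, and the job is handed in when it is done.

Besides the shell and the picture viewer there is one more tool, called as name(argument=value, ...) on one line, values as JSON. drive_tool: Moves the arm, as the interface text tells. Its arguments: {"type":"object","properties":{"steps":{"type":"array"}},"required":["steps"]}

```bash
mkdir -p pics; cat > h.py <<'E'
import numpy as np, cv2
from workcell import env
from scipy.spatial.transform import Rotation as R
def cap(c,fn=None):
    d=env.capture(c)
    if fn: cv2.imwrite('pics/'+fn,d['img'][:,:,::-1])
    return d
def atz(d,uv,z):
    T=np.array(d['cam_to_world']); v=np.array([(uv[0]-d['cx'])/d['fx'],-(uv[1]-d['cy'])/d['fy'],-1])
    r=T[:3,:3]@v; o=T[:3,3]; return o+r*(z-o[2])/r[2]
def proj(d,p):
    T=np.array(d['cam_to_world']); q=T[:3,:3].T@(np.array(p)-T[:3,3])
    return np.array([d['cx']+d['fx']*q[0]/-q[2], d['cy']-d['fy']*q[1]/-q[2]])
E
python3 - <<'E'
from h import *
np.set_printoptions(precision=4,suppress=True)
s=env.sense(); print({k:s[k] for k in('time','position','tcp_rot','opening','force')})
for c in('scene','top'):
    d=cap(c,c+'0.png'); print(c,[k for k in d if k!='img'],d['fx'],np.array(d['cam_to_world'])[:3,3])
    zs={'top_drawer_handle':.172,'balance_pan':.078,'cabinet':0,'balance':0,'tray_center':.152,'firebrick':0,'wash_bottle':0,'bench_crucible':0,'tongs':0}
    for q,z in zs.items():
        l=env.landmark_of(c,q)
        for r in l[:2]: print(q,round(r['conf'],2),np.array(r['at']),atz(d,r['at'],z))
E
```

```text
{'time': 0.0, 'position': array([0.3041, 0.6019, 0.2215]), 'tcp_rot': array([-0.8593,  1.3965,  0.8574]), 'opening': 0.0870779029644628, 'force': array([0.6367, 0.7775, 0.0963])}
scene ['fx', 'fy', 'cx', 'cy', 'cam_to_world'] 472.8665822066308 [0.3433 1.2231 1.1617]
top_drawer_handle 0.65 [273.7 175.4] [ 0.6143 -0.1521  0.172 ]
balance_pan 0.81 [269.  257.9] [0.5747 0.1706 0.078 ]
cabinet 0.63 [258.9 208.3] [ 0.6796 -0.1652  0.    ]
balance 0.61 [243.6 273.3] [0.6619 0.1778 0.    ]
firebrick 0.88 [296.5 158.4] [ 0.5836 -0.5345  0.    ]
wash_bottle 0.96 [252.3 367.6] [0.5595 0.5173 0.    ]
bench_crucible 0.66 [343.5 342.2] [0.3171 0.3975 0.    ]
tongs 0.8 [350.  169.8] [ 0.3435 -0.4785  0.    ]
tongs 0.73 [243.5 271.1] [0.6645 0.1681 0.    ]
top ['fx', 'fy', 'cx', 'cy', 'cam_to_world'] 394.8564230686716 [ 0.328  -0.0106  1.3012]
top_drawer_handle 0.8 [332.6 195.5] [ 0.6239 -0.1587  0.172 ]
balance_pan 0.85 [226.3 219.7] [0.5646 0.1652 0.078 ]
cabinet 0.68 [439.4 222.7] [ 0.5804 -0.5373  0.    ]
cabinet 0.55 [329.  192.4] [ 0.6796 -0.1692  0.    ]
firebrick 0.56 [439.6 226.3] [ 0.5682 -0.5372  0.    ]
wash_bottle 0.91 [124.7 225.7] [0.554  0.5167 0.    ]
bench_crucible 0.84 [155.1 297.1] [0.3208 0.3965 0.    ]
tongs 0.95 [424.3 292.9] [ 0.3485 -0.4743  0.    ]
```

View pics/scene0.png

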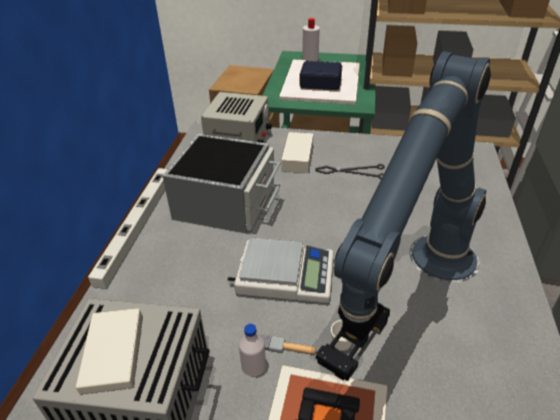

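View pics/top0.png

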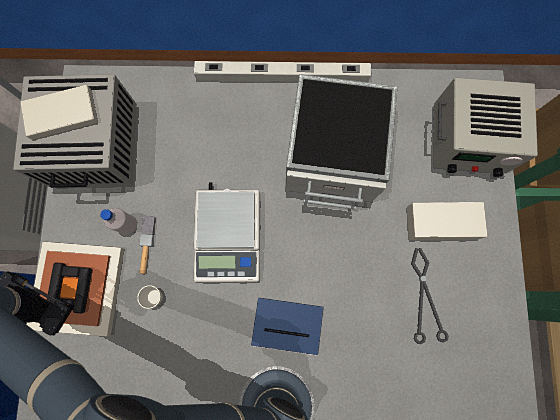

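```bash
python3 - <<'E'
from h import *
np.set_printoptions(precision=4,suppress=True)
a=cv2.imread('pics/top0.png');b=cv2.imread('pics/scene0.png')
A=cv2.resize(a[65:225,270:410],None,fx=4,fy=4,interpolation=cv2.INTER_CUBIC)[:600]
B=cv2.resize(b[125:235,160:290],None,fx=5,fy=5,interpolation=cv2.INTER_CUBIC)
cv2.imwrite('pics/zt.png',A);cv2.imwrite('pics/zs.png',B)
s=env.sense();print(R.from_rotvec(s['tcp_rot']).as_matrix())
E
```

```text
[[-0.     -0.8926  0.4509]
 [ 0.      0.4509  0.8926]
 [-1.      0.      0.    ]]
```

View pics/zt.png

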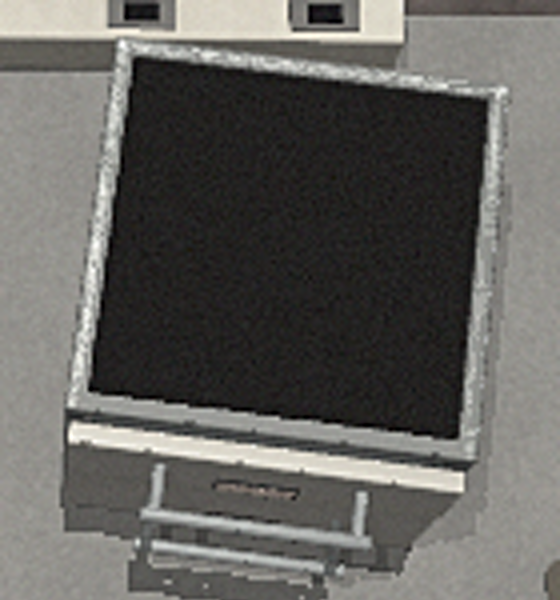

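View pics/zs.png

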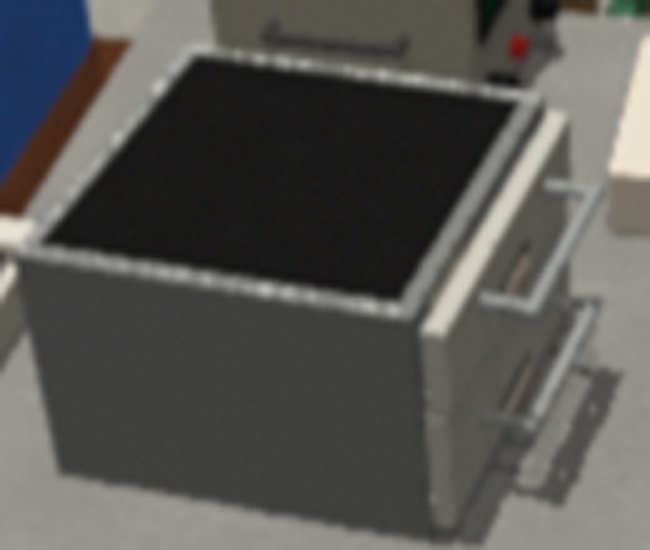

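```bash
python3 - <<'E'
from h import *
np.set_printoptions(precision=4,suppress=True)
d=cap('top')
f=lambda x,y,z:atz(d,(270+x/4,65+y/4),z)
for p in [(68,408,.205),(475,458,.205),(118,40,.205),(507,90,.205),(145,514,.172),(368,543,.172)]: print(p,f(*p))
d2=cap('scene'); g=lambda x,y,z:atz(d2,(160+x/5,125+y/5),z)
for p in [(405,318,.205),(545,98,.205),(25,250,.205),(535,305,.172),(602,188,.172)]: print('s',p,g(*p))
# pan
for n,dd in(('top',d),('scene',d2)):
    r=env.silhouettes(n,'balance_pan')
    for q in r[:2]:
        m=q['region'].astype(np.uint8); c=cv2.findContours(m,0,2)[0]; c=max(c,key=cv2.contourArea)
        b=cv2.boxPoints(cv2.minAreaRect(c)); print(n,q['conf'],m.sum(),q['at'],[atz(dd,x,.078)[:2] for x in b])
E
python3 - <<'E'
import cv2
a=cv2.imread('pics/top0.png')
cv2.imwrite('pics/zb.png',cv2.resize(a[175:295,180:280],None,fx=5,fy=5,interpolation=cv2.INTER_CUBIC))
E
```

```text
(68, 408, 0.205) [ 0.6986 -0.0229  0.205 ]
(475, 458, 0.205) [ 0.6652 -0.3165  0.205 ]
(118, 40, 0.205) [ 0.9924 -0.0574  0.205 ]
(507, 90, 0.205) [ 0.9548 -0.3514  0.205 ]
(145, 514, 0.172) [ 0.6288 -0.0811  0.172 ]
(368, 543, 0.172) [ 0.6093 -0.2449  0.172 ]
s (405, 318, 0.205) [ 0.7012 -0.0147  0.205 ]
s (545, 98, 0.205) [ 0.6589 -0.3048  0.205 ]
s (25, 250, 0.205) [ 0.9849 -0.0546  0.205 ]
s (535, 305, 0.172) [ 0.6263 -0.0853  0.172 ]
s (602, 188, 0.172) [ 0.6039 -0.2375  0.172 ]
top 0.6 6147 [227.3, 233.7] [array([0.3687, 0.2604]), array([0.6876, 0.2738]), array([0.6872, 0.0584]), array([0.3688, 0.0554])]
scene 0.84 5180 [283.9, 273.2] [array([0.6735, 0.3304]), array([0.7186, 0.0802]), array([0.3719, 0.0786]), array([0.3695, 0.3229])]
```

View pics/zb.png

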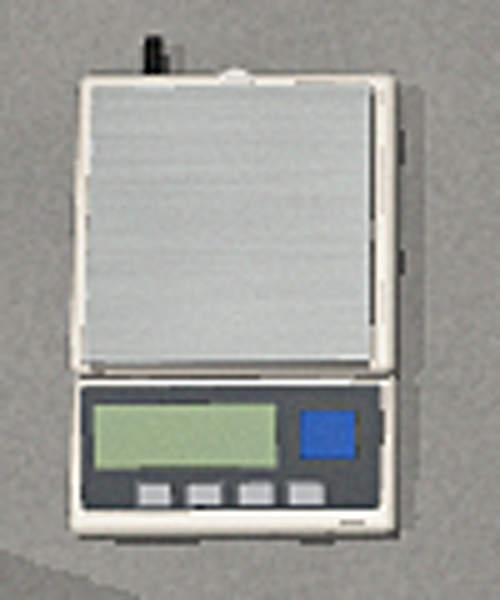

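The top view shows the cabinet (yawed about -7°) with its handle bar from about (306,193) to (362,201), so its middle is near (0.618, -0.161) and the drawer is about 6 mm ajar. The pan centre is at about (226,219.7), or (0.565, 0.166). I'll lift, turn the tool 70° and narrow the jaws.

drive_tool(steps=[[0.42,-1,0,0,0,0,0],[0.42,-1,0,0,1,0,0],[0.42,0,0,0,1,0,0],[0.42,0,0,0,1,0,0],[0.42,0,0,0,1,0,0],[0.42,0,0,0,1,0,0],[0.42,0,0,0,1,0,0],[0.42,0,0,0,1,0,0],[0.42,0,0,0,1,0,0],[0.42,0,0,0,1,0,0]])

```text
time: 2.45
position: [0.3043, 0.6025, 0.3226]
tcp_rot: [-0.247, 1.557, 0.247]
force: [-0.6, -0.1, 0.4]
opening: 0.0363
```

drive_tool(steps=[[0.42,0,0,0,1,0,0],[0.42,0,0,0,1,0,0],[0.42,0,0,0,1,0,0],[0.42,0,0,0,1,0,0],[0.42,0,0,0,1,0,0],[0.42,0,0,0,0,0,0]])

```text
time: 3.2
position: [0.3043, 0.6025, 0.3225]
tcp_rot: [0.092, 1.569, -0.092]
force: [0.8, -0.4, 0.3]
opening: 0.0366
```

```bash
cat >> h.py <<'E'
def go(p,za=None):
    s=env.sense(); M=R.from_rotvec(s['tcp_rot']).as_matrix(); p0=np.array(s['position'])
    print('pos',p0.round(4),'zang',np.degrees(np.arctan2(M[1,2],M[0,2])).round(2),'down',M[:,0].round(3),'open',round(s['opening'],4),'F',np.array(s['force']).round(1),'t',s['time'],'q',np.array(s['joint_positions']).round(2))
    sh=M.T@(np.array(p)-p0)/.05; print('shift units',sh.round(2))
    if za is not None: print('turn units',((np.degrees(np.arctan2(M[1,2],M[0,2]))-za)/5).round(2))
E
python3 -c "
from h import *
go([.618,-.161,.32],-7)"
```

```text
pos [0.3043 0.6025 0.3225] zang -6.74 down [ 0. -0. -1.] open 0.0366 F [ 0.8 -0.4  0.3] t 3.2 q [-1.3   0.41  0.19  1.41 -0.08  1.33 -1.22]
shift units [  0.05 -14.43   8.02]
turn units 0.05
```

drive_tool(steps=[[0.42,0,-0.9,0.5,0,0,0],[0.42,0,-0.9,0.5,0,0,0],[0.42,0,-0.9,0.5,0,0,0],[0.42,0,-0.9,0.5,0,0,0],[0.42,0,-0.9,0.5,0,0,0],[0.42,0,-0.9,0.5,0,0,0],[0.42,0,-0.9,0.5,0,0,0],[0.42,0,-0.9,0.5,0,0,0],[0.42,0,-0.9,0.5,0,0,0],[0.42,0,-0.9,0.5,0,0,0]])

```text
time: 4.45
position: [0.4997, 0.1245, 0.3229]
tcp_rot: [0.092, 1.568, -0.091]
force: [0.9, 0.3, -0.1]
opening: 0.0366
```

drive_tool(steps=[[0.42,0,-0.9,0.5,0,0,0],[0.42,0,-0.9,0.5,0,0,0],[0.42,0,-0.9,0.5,0,0,0],[0.42,0,-0.9,0.5,0,0,0],[0.42,0,-0.9,0.5,0,0,0],[0.42,0,-0.9,0.5,0,0,0],[0.42,0,0,0,0,0,0]])

```text
time: 5.32
position: [0.6159, -0.1651, 0.3223]
tcp_rot: [0.095, 1.569, -0.101]
force: [-0.0, 0.4, -0.3]
opening: 0.0368
```

```bash
python3 - <<'E'
from h import *
go([.618,-.161,.157],-7)
for c in('scene','top'):
    d=cap(c,c+'1.png'); p=env.sense()['position']; print(proj(d,p),proj(d,[.618,-.161,.172]))
    for r in env.landmark_of(c,'top_drawer_handle')[:2]: print(r['conf'],r['at'],atz(d,r['at'],.172))
a=cv2.imread('pics/scene1.png');cv2.imwrite('pics/zs1.png',cv2.resize(a[100:250,160:320],None,fx=4,fy=4))
E
```

```text
pos [ 0.6159 -0.1651  0.3223] zang -7.15 down [-0.001 -0.003 -1.   ] open 0.0368 F [-0.   0.4 -0.3] t 5.325 q [-0.26  0.38  0.64  1.52 -0.23  1.31  0.28]
shift units [3.3  0.1  0.03]
turn units -0.03
[272.56557661 137.94654973] [273.11818001 173.91291441]
0.94 [274.1, 172.9] [ 0.61558326 -0.16781776  0.172     ]
0.54 [260.2, 210.0] [0.62380652 0.0484659  0.172     ]
[340.13286373 183.63812502] [333.38529558 197.44615415]
0.74 [425.8, 294.0] [ 0.34283527 -0.41705708  0.172     ]
```

View pics/zs1.png

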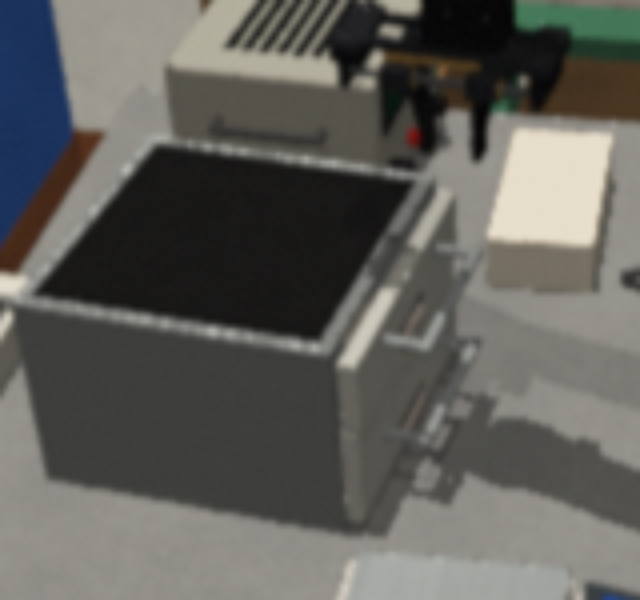

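View pics/top1.png

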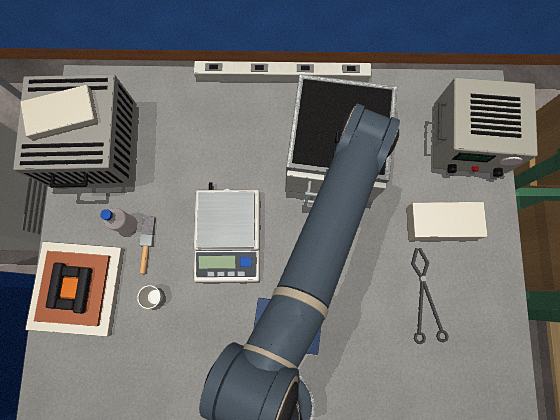

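Scene view: the fingers hang above and ahead of the handle at about (273,138), and the bar's middle is at about (273,173), in line. I'll descend to just above the bar and check.

drive_tool(steps=[[0.42,0.8,0,0,0,0,0],[0.42,0.8,0,0,0,0,0],[0.42,0.8,0,0,0,0,0],[0.42,0.1,0.1,0,0,0,0],[0.42,0,0,0,0,0,0]])

```text
time: 6.15
position: [0.6177, -0.1532, 0.1986]
tcp_rot: [0.092, 1.567, -0.091]
force: [0.6, 0.1, 0.3]
opening: 0.0364
```

```bash
python3 - <<'E'
from h import *
go([.618,-.161,.157],-7)
cap('scene','s2.png')
a=cv2.imread('pics/s2.png');cv2.imwrite('pics/zs2.png',cv2.resize(a[130:220,220:310],None,fx=6,fy=6,interpolation=cv2.INTER_CUBIC))
E
```

```text
pos [ 0.6177 -0.1532  0.1986] zang -6.65 down [ 0.001  0.001 -1.   ] open 0.0364 F [0.6 0.1 0.3] t 6.15 q [-0.25  0.47  0.6   1.69 -0.29  1.07  0.32]
shift units [ 0.83 -0.15  0.02]
turn units 0.07
```

View pics/zs2.png

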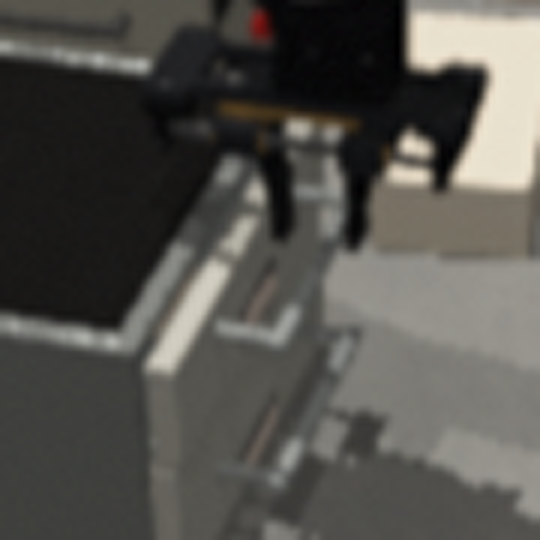

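The fingers (zoom (285,240) and (350,245)) straddle the bar line. I'll lower and close.

drive_tool(steps=[[0.42,0.3,0,0,0,0,0],[0.42,0.3,0,0,0,0,0],[0.42,0.2,0,0,0,0,0],[0.42,0,0,0,0,0,0]])

```text
time: 6.7
position: [0.6161, -0.1547, 0.1562]
tcp_rot: [0.094, 1.571, -0.093]
force: [-0.7, 0.6, -0.4]
opening: 0.0366
```

drive_tool(steps=[[0,0,0,0,0,0,0],[0,0,0,0,0,0,0],[0,0,0,0,0,0,0],[0,0,0,0,0,0,0],[0,0,0,0,0,0,0]])

```text
time: 7.32
position: [0.6175, -0.155, 0.158]
tcp_rot: [0.093, 1.567, -0.093]
force: [2.1, -0.8, 0.7]
opening: 0.0109
```

drive_tool(steps=[[0,0,0,-0.1,0,0,0],[0,0,0,-0.2,0,0,0],[0,0,0,-0.3,0,0,0],[0,0,0,-0.3,0,0,0],[0,0,0,-0.4,0,0,0],[0,0,0,-0.4,0,0,0],[0,0,0,-0.4,0,0,0],[0,0,0,-0.4,0,0,0],[0,0,0,-0.3,0,0,0],[0,0,0,-0.2,0,0,0]])

```text
time: 8.57
position: [0.4664, -0.1368, 0.1579]
tcp_rot: [0.094, 1.568, -0.092]
force: [2.3, -0.2, 4.2]
opening: 0.0109
```

```bash
python3 - <<'E'
from h import *
go([.454,-.134,.157],-7)
cap('scene','s3.png')
a=cv2.imread('pics/s3.png');cv2.imwrite('pics/zs3.png',cv2.resize(a[100:250,160:340],None,fx=4,fy=4,interpolation=cv2.INTER_CUBIC))
E
```

```text
pos [ 0.4664 -0.1368  0.1579] zang -6.81 down [ 0.     0.001 -1.   ] open 0.0109 F [ 2.3 -0.2  4.2] t 8.575 q [-0.33  0.26  0.63  2.07 -0.21  0.87  0.3 ]
shift units [ 0.02  0.03 -0.25]
turn units 0.04
```

View pics/zs3.png

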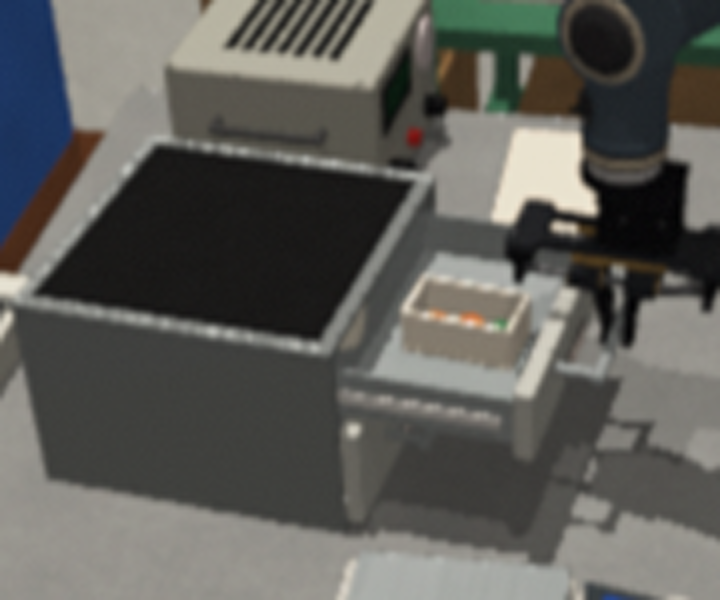

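The drawer is coming out and shows the tray at about (275,180). I'll go gently to the stop in small steps and watch the force.

drive_tool(steps=[[0,0,0,-0.1,0,0,0],[0,0,0,-0.1,0,0,0],[0,0,0,0,0,0,0]])

```text
time: 9.0
position: [0.4564, -0.1356, 0.1579]
tcp_rot: [0.094, 1.57, -0.092]
force: [-1.1, -0.0, 8.8]
opening: 0.011
```

drive_tool(steps=[[0,0,0,-0.06,0,0,0],[0,0,0,-0.06,0,0,0],[0,0,0,0,0,0,0]])

```text
time: 9.38
position: [0.456, -0.1356, 0.158]
tcp_rot: [0.091, 1.558, -0.094]
force: [14.7, -2.4, -7.5]
opening: 0.0111
```

Stop reached: the force rises to 15 N and the travel has ended. I'll relax, open and rise.

drive_tool(steps=[[0,0,0,0.1,0,0,0],[0.4,0,0,0,0,0,0],[0.4,0,0,0,0,0,0],[0.4,-0.4,0,0,0,0,0],[0.4,-1,0,0,0,0,0],[0.8,-1,0,0,0,0,0],[1,-0.8,0,0,0,0,0],[1,0,0.5,1,0,0,0],[1,0,0,0,0,0,0]])

```text
time: 10.5
position: [0.5112, -0.1139, 0.3162]
tcp_rot: [0.089, 1.571, -0.09]
force: [-0.8, -0.6, -0.8]
opening: 0.0666
```

```bash
python3 - <<'E'
from h import *
np.set_printoptions(precision=4,suppress=True)
go([.56,-.154,.3],83)
for c in('scene','top'):
    d=cap(c,c+'4.png')
    for q,z in(('tray_center',.152),('top_drawer_handle',.172)):
      for r in env.landmark_of(c,q)[:2]: print(c,q,r['conf'],r['at'],atz(d,r['at'],z))
a=cv2.imread('pics/scene4.png');cv2.imwrite('pics/zs4.png',cv2.resize(a[140:240,220:340],None,fx=6,fy=6,interpolation=cv2.INTER_CUBIC))
E
```

```text
pos [ 0.5112 -0.1139  0.3162] zang -6.52 down [-0.002 -0.    -1.   ] open 0.0666 F [-0.8 -0.6 -0.8] t 10.5 q [-0.43  0.16  0.66  1.79 -0.1   1.23  0.14]
shift units [ 0.32 -0.69  1.06]
turn units -17.9
scene tray_center 0.85 [278.7, 180.8] [ 0.5958 -0.149   0.152 ]
scene top_drawer_handle 0.55 [316.6, 179.0] [ 0.4584 -0.1518  0.172 ]
```

View pics/zs4.png

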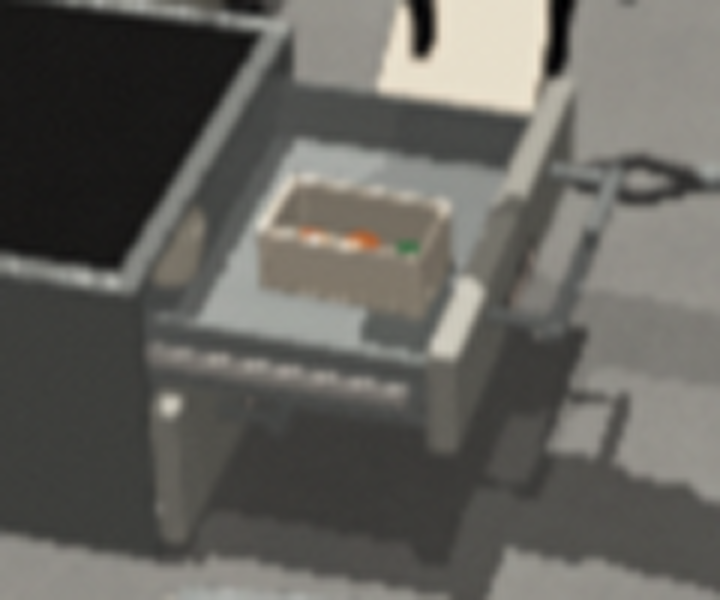

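View pics/top4.png

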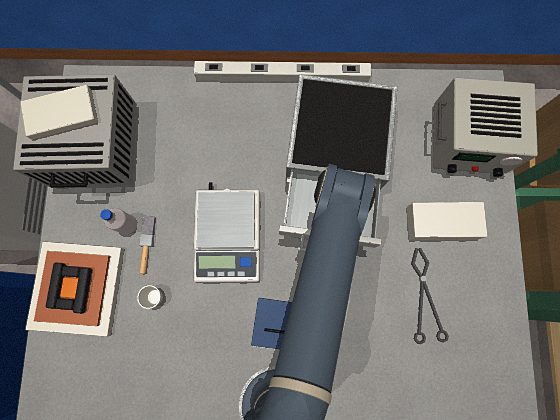

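drive_tool(steps=[[1,0,1,0,0,0,0],[1,0,1,0,0,0,0],[1,0,1,0,0,0,0],[1,0,1,0,0,0,0],[1,0,1,0,0,0,0],[1,0,0,0,-1,0,0],[1,0,0,0,-1,0,0],[1,0,0,0,-1,0,0],[1,0,0,0,-1,0,0],[1,0,0,0,-1,0,0]])

```text
time: 12.05
position: [0.5387, 0.1306, 0.3176]
tcp_rot: [-0.251, 1.556, 0.251]
force: [-0.1, 0.4, -0.7]
opening: 0.0871
```

drive_tool(steps=[[1,0,0,0,-1,0,0],[1,0,0,0,-1,0,0],[1,0,0,0,-1,0,0],[1,0,0,0,-1,0,0],[1,0,0,0,-1,0,0],[1,0,0,0,-1,0,0],[1,0,0,0,-1,0,0],[1,0,0,0,-1,0,0],[1,0,0,0,-1,0,0],[1,0,0,0,-1,0,0]])

```text
time: 13.3
position: [0.5387, 0.1306, 0.3176]
tcp_rot: [-0.926, 1.365, 0.926]
force: [-0.8, 0.0, 0.1]
opening: 0.0868
```

```bash
python3 - <<'E'
from h import *
np.set_printoptions(precision=4,suppress=True)
go([.59,-.15,.3],83)
for c in('scene','top'):
    d=cap(c,c+'5.png')
    for q,z in(('tray_center',.152),('top_drawer_handle',.172)):
      for r in env.landmark_of(c,q)[:2]: print(c,q,r['conf'],r['at'],atz(d,r['at'],z))
    if c=='scene':
      for x,y in((262,230),(427,255),(297,180),(448,205)): print(atz(d,(220+x/6,140+y/6),.174))
a=cv2.imread('pics/top5.png');cv2.imwrite('pics/zt5.png',cv2.resize(a[160:250,270:390],None,fx=6,fy=6,interpolation=cv2.INTER_CUBIC))
E
```

```text
pos [0.5387 0.1306 0.3176] zang 68.31 down [-0.  0. -1.] open 0.0868 F [-0.8  0.   0.1] t 13.3 q [-0.59  0.2   0.33  1.71 -0.07  1.24  0.95]
shift units [ 0.35 -3.03 -4.84]
turn units -2.94
scene tray_center 0.58 [278.5, 183.1] [ 0.5941 -0.135   0.152 ]
scene tray_center 0.33 [259.7, 209.4] [0.6318 0.0218 0.152 ]
scene top_drawer_handle 0.62 [319.7, 181.7] [ 0.4458 -0.1371  0.172 ]
[ 0.6462 -0.1263  0.174 ]
[ 0.5449 -0.1153  0.174 ]
[ 0.635  -0.1809  0.174 ]
[ 0.5398 -0.1676  0.174 ]
top tray_center 0.9 [328.3, 203.6] [ 0.604  -0.1483  0.152 ]
top top_drawer_handle 0.57 [327.9, 249.2] [ 0.4647 -0.1437  0.172 ]
top top_drawer_handle 0.33 [154.8, 295.2] [0.327  0.3439 0.172 ]
```

View pics/zt5.png

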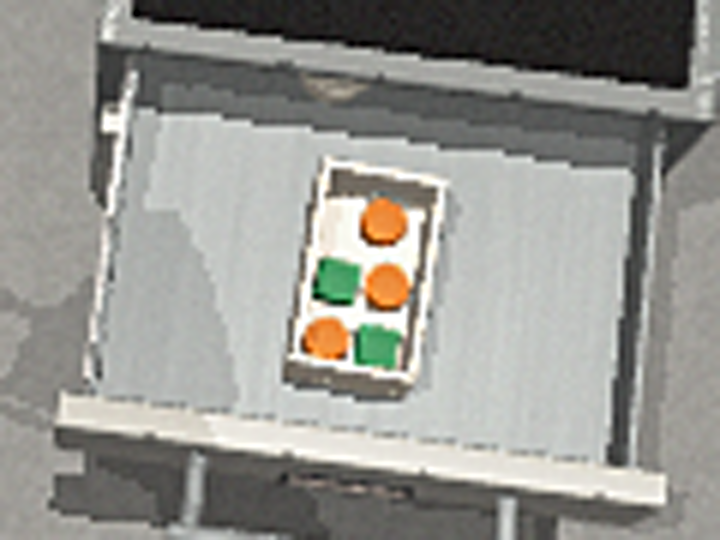

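```bash
python3 - <<'E'
from h import *
np.set_printoptions(precision=4,suppress=True)
d=cap('top')
P=np.array([atz(d,(270+(x)/6-.4,160+(y)/6-.4),.174)[:2] for x,y in((323,157),(448,183),(412,382),(286,360))])
print(P,P.mean(0)); L=(P[0]+P[1]-P[2]-P[3])/2; W=(P[0]+P[3]-P[1]-P[2])/2
for v in(L,W): print(np.linalg.norm(v),np.degrees(np.arctan2(v[1],v[0])))
go([*P.mean(0),.3],np.degrees(np.arctan2(L[1],L[0]))+90)
E
```

```text
[[ 0.6526 -0.1317]
 [ 0.6403 -0.193 ]
 [ 0.5405 -0.1741]
 [ 0.5504 -0.1132]] [ 0.596 -0.153]
0.10272860130833533 -10.486863551827238
0.06209184293007392 79.68173215712265
pos [0.5391 0.1312 0.3176] zang 68.14 down [-0.  0. -1.] open 0.0869 F [-0.   0.4  1. ] t 13.65 q [-0.59  0.2   0.33  1.71 -0.07  1.24  0.95]
shift units [ 0.35 -3.17 -4.85]
turn units -2.27
```

drive_tool(steps=[[1,0,0,0,-0.8,0,0],[1,0,0,0,-0.8,0,0],[1,0,0,0,-0.8,0,0],[1,0,-0.4,-0.9,0,0,0],[1,0,-0.4,-0.9,0,0,0],[1,0,-0.4,-0.9,0,0,0],[1,0,-0.4,-0.9,0,0,0],[1,0,-0.4,-0.9,0,0,0],[1,0,-0.06,-0.87,0,0,0],[1,0,0,0,0,0,0]])

```text
time: 14.9
position: [0.5937, -0.156, 0.3176]
tcp_rot: [-1.077, 1.291, 1.075]
force: [0.2, 0.6, 0.5]
opening: 0.0869
```

```bash
python3 - <<'E'
from h import *
go([.595,-.151,.2],80.3)
E
```

```text
pos [ 0.5937 -0.156   0.3176] zang 79.7 down [-0.    -0.002 -1.   ] open 0.0869 F [0.2 0.6 0.5] t 14.9 q [-0.16  0.32  0.47  1.58 -0.14  1.28  1.71]
shift units [ 2.35 -0.01  0.11]
turn units -0.12
```

Lower to just above the rim (TCP 0.19), then check with both cameras.

drive_tool(steps=[[1,0.8,0,0.1,0,0,0],[1,0.8,0,0,0,0,0],[1,0.7,0,0,0,0,0],[1,0.2,0,0,0,0,0],[1,0,0,0,0,0,0]])

```text
time: 15.52
position: [0.5961, -0.1452, 0.1927]
tcp_rot: [-1.082, 1.285, 1.083]
force: [0.3, 1.2, 1.0]
opening: 0.0871
```

```bash
python3 - <<'E'
from h import *
go([.595,-.151,.142],80.3)
cap('scene','s6.png');cap('top','t6.png')
a=cv2.imread('pics/s6.png');b=cv2.imread('pics/t6.png')
cv2.imwrite('pics/z6.png',np.hstack([cv2.resize(a[130:230,230:330],(400,400),interpolation=cv2.INTER_CUBIC),cv2.resize(b[150:250,280:380],(400,400),interpolation=cv2.INTER_CUBIC)]))
E
```

```text
pos [ 0.5961 -0.1452  0.1927] zang 80.23 down [-0.  0. -1.] open 0.0871 F [0.3 1.2 1. ] t 15.525 q [-0.15  0.41  0.43  1.74 -0.2   1.03  1.75]
shift units [ 1.01  0.   -0.12]
turn units -0.01
```

View pics/z6.png

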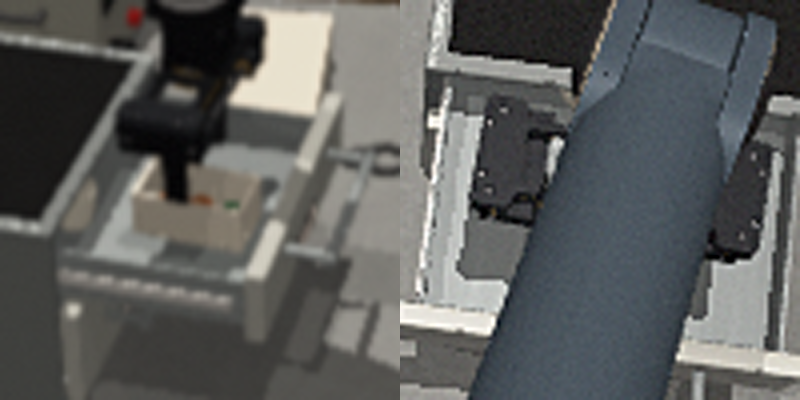

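```bash
python3 - <<'E'
from h import *
d=cap('scene')
s=env.sense();M=R.from_rotvec(s['tcp_rot']).as_matrix();p=s['position']
f=lambda q:(proj(d,q)-[230,130])*4
print('tip',f(p+M[:,2]*.0435),f(p+M[:,2]*.0585))
for c in([.596,-.153],[.595,-.151],[.5915,-.1475]):
    L=np.array([np.cos(np.radians(-10)),np.sin(np.radians(-10))]);W=np.array([-L[1],L[0]])
    print(c,[f([*(np.array(c)+a*.052*L+.031*W),.174]) for a in(1,0,-1)], f([*(np.array(c)-.052*L-.031*W),.174]))
E
```

```text
tip [175.48663534 193.76613776] [169.63511857 203.32326339]
[0.596, -0.153] [array([128.74203669, 189.42481995]), array([183.14857332, 199.98023792]), array([238.44346572, 210.70800589])] [260.2123047  172.39448417]
[0.595, -0.151] [array([129.40327766, 190.79954957]), array([183.86886246, 201.37652706]), array([239.22465192, 212.12637838])] [260.99395175 173.73829946]
[0.5915, -0.1475] [array([132.48007694, 193.37280895]), array([187.07234631, 203.99043329]), array([242.55857062, 214.78192251])] [264.27958562 176.25325184]
```

drive_tool(steps=[[1,0.3,0.03,-0.1,0,0,0],[1,0.3,0,0,0,0,0],[1,0.3,0,0,0,0,0],[1,0.15,0,0,0,0,0],[1,0,0,0,0,0,0]])

```text
time: 16.3
position: [0.5931, -0.1503, 0.1391]
tcp_rot: [-1.081, 1.286, 1.084]
force: [0.6, 0.0, -0.1]
opening: 0.0871
```

drive_tool(steps=[[0.75,0,0,0,0,0,0],[0.72,0,0,0,0,0,0],[0.69,0,0,0,0,0,0],[0.66,0,0,0,0,0,0],[0.6,0,0,0,0,0,0],[0.6,0,0,0,0,0,0],[0.6,0,0,0,0,0,0]])

```text
time: 17.18
position: [0.5936, -0.1509, 0.1403]
tcp_rot: [-1.083, 1.285, 1.082]
force: [-0.6, -0.3, 3.4]
opening: 0.0615
```

```bash
python3 - <<'E'
from h import *
go([.595,-.151,.142],80.3); s=env.sense(); print(s['moment'])
E
```

```text
pos [ 0.5936 -0.1509  0.1403] zang 80.19 down [ 0. -0. -1.] open 0.0615 F [-0.6 -0.3  3.4] t 17.175 q [-0.13  0.47  0.41  1.79 -0.23  0.93  1.79]
shift units [-0.03 -0.03  0.  ]
turn units -0.02
[-0.27162682  0.23583471  0.07466522]
```

drive_tool(steps=[[0,0,0,0,0,0,0],[0,0,0,0,0,0,0],[0,-0.1,0,0,0,0,0],[0,-0.15,0,0,0,0,0],[0,-0.15,0,0,0,0,0],[0,0,0,0,0,0,0]])

```text
time: 17.92
position: [0.594, -0.1504, 0.1607]
tcp_rot: [-1.083, 1.284, 1.081]
force: [-1.0, -0.1, -4.3]
opening: 0.0619
```

```bash
python3 - <<'E'
from h import *
go([.595,-.151,.142],80.3); s=env.sense(); print(s['moment'])
cap('scene','s7.png')
a=cv2.imread('pics/s7.png')
cv2.imwrite('pics/z7.png',cv2.resize(a[130:230,230:330],(500,500),interpolation=cv2.INTER_CUBIC))
E
```

```text
pos [ 0.594  -0.1504  0.1607] zang 80.21 down [ 0.001  0.    -1.   ] open 0.0619 F [-1.  -0.1 -4.3] t 17.925 q [-0.13  0.45  0.42  1.78 -0.22  0.97  1.78]
shift units [ 0.37 -0.02 -0.01]
turn units -0.02
[-0.01124058 -0.0452196  -0.04350394]
```

View pics/z7.png

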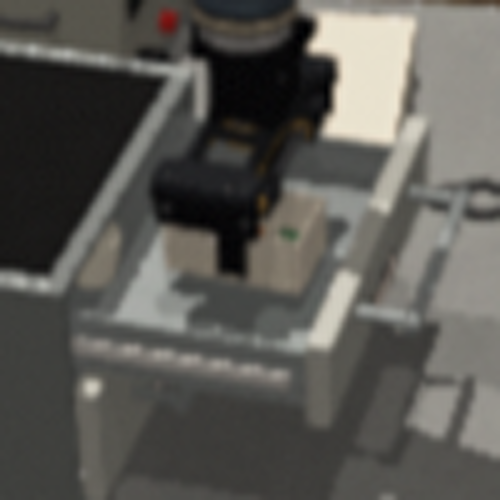

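Held level and clear of the floor, with a force of about -4.3 N. I'll lift and carry, ramping the speed.

drive_tool(steps=[[0,-0.2,0,0,0,0,0],[0,-0.3,0,0,0,0,0],[0,-0.4,0,0,0,0,0],[0,-0.4,0,0,0,0,0],[0,-0.3,0,0,0,0,0],[0,-0.2,0,0,0,0,0],[0,0,0,0.1,0,0,0],[0,0,0,0.2,0,0,0],[0,0,0.1,0.3,0,0,0],[0,0,0.1,0.4,0,0,0]])

```text
time: 19.23
position: [0.5916, -0.0981, 0.2493]
tcp_rot: [-1.081, 1.286, 1.083]
force: [0.2, 0.8, -5.5]
opening: 0.0616
```

drive_tool(steps=[[0,0,0.1,0.5,0,0,0],[0,0,0.2,0.5,0,0,0],[0,0,0.2,0.5,0,0,0],[0,0,0.2,0.5,0,0,0],[0,0,0.2,0.5,0,0,0],[0,0,0.2,0.5,0,0,0],[0,0,0.1,0.5,0,0,0],[0,0,0.1,0.5,0,0,0],[0,0,0.1,0.4,0,0,0],[0,0,0.05,0.3,0,0,0]])

```text
time: 20.48
position: [0.5601, 0.1461, 0.2497]
tcp_rot: [-1.083, 1.285, 1.084]
force: [-0.2, -0.4, -4.9]
opening: 0.0618
```

drive_tool(steps=[[0,0,0,0.2,0,0,0],[0,0,0,0.1,0,0,0],[0,0,0,0,-0.3,0,0],[0,0,0,0,-0.5,0,0],[0,0,0,0,-0.5,0,0],[0,0,0,0,-0.4,0,0],[0,0,0,0,-0.2,0,0],[0,0,0,0,0,0,0]])

```text
time: 21.48
position: [0.5633, 0.1589, 0.25]
tcp_rot: [-1.205, 1.212, 1.205]
force: [0.5, 0.6, -4.3]
opening: 0.062
```

```bash
python3 - <<'E'
from h import *
go([.565,.166,.1],90)
d=cap('scene','s8.png');e=cap('top','t8.png')
p=env.sense()['position']; print(proj(d,p),proj(e,p), proj(d,[.565,.166,.078]),proj(e,[.565,.166,.078]))
a=cv2.imread('pics/s8.png');b=cv2.imread('pics/t8.png')
cv2.imwrite('pics/z8.png',np.hstack([cv2.resize(a[190:310,220:340],(400,400),interpolation=cv2.INTER_CUBIC),cv2.resize(b[170:290,165:285],(400,400),interpolation=cv2.INTER_CUBIC)]))
E
```

```text
pos [0.5633 0.1589 0.25  ] zang 89.68 down [-0.  0. -1.] open 0.062 F [ 0.5  0.6 -4.3] t 21.475 q [-0.58  0.3   0.3   1.73 -0.1   1.12  1.31]
shift units [ 3.   -0.03  0.14]
turn units -0.06
[271.58043219 214.94485567] [219.97301188 208.11627446] [272.21889388 257.21248565] [226.05015877 219.57711064]
```

View pics/z8.png

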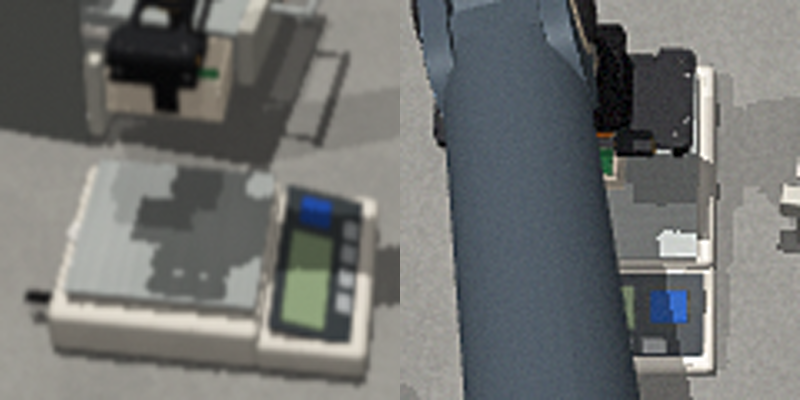

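```bash
python3 - <<'E'
from h import *
d=cap('scene')
P=np.array([atz(d,(220+x*.3-.35,190+y*.3-.35),.078)[:2] for x,y in((97,163),(275,180),(257,307),(67,294))]);print(P,P.mean(0))
e=cap('top')
P=np.array([atz(e,(180+x/5-.4,175+y/5-.4),.078)[:2] for x,y in((90,85),(370,84),(372,359),(82,363))]);print(P,P.mean(0))
E
```

```text
[[0.65879876 0.09085675]
 [0.47795726 0.08933298]
 [0.47254378 0.25814503]
 [0.64798804 0.26825075]] [0.56432196 0.17664638]
[[0.65492781 0.26109383]
 [0.65826849 0.08157028]
 [0.48120292 0.07525487]
 [0.47584281 0.25606789]] [0.56756051 0.16849672]
```

drive_tool(steps=[[0,0,-0.07,0.2,0,0,0],[0,0.2,0,0,0,0,0],[0,0.4,0,0,0,0,0],[0,0.5,0,0,0,0,0],[0,0.5,0,0,0,0,0],[0,0.5,0,0,0,0,0],[0,0.4,0,0,0,0,0],[0,0.3,0,0,0,0,0],[0,0.15,0,0,0,0,0],[0,0,0,0,0,0,0]])

```text
time: 22.92
position: [0.5667, 0.1692, 0.1022]
tcp_rot: [-1.205, 1.212, 1.206]
force: [1.0, 0.3, -4.7]
opening: 0.0618
```

```bash
python3 - <<'E'
from h import *
go([.567,.170,.0883],90)
d=cap('scene','s9.png')
a=cv2.imread('pics/s9.png')
cv2.imwrite('pics/z9.png',cv2.resize(a[200:310,220:330],(550,550),interpolation=cv2.INTER_CUBIC))
E
```

```text
pos [0.5667 0.1692 0.1022] zang 89.7 down [-0. -0. -1.] open 0.0618 F [ 1.   0.3 -4.7] t 22.925 q [-0.56  0.47  0.26  1.87 -0.16  0.83  1.35]
shift units [ 0.28 -0.01  0.02]
turn units -0.06
```

View pics/z9.png

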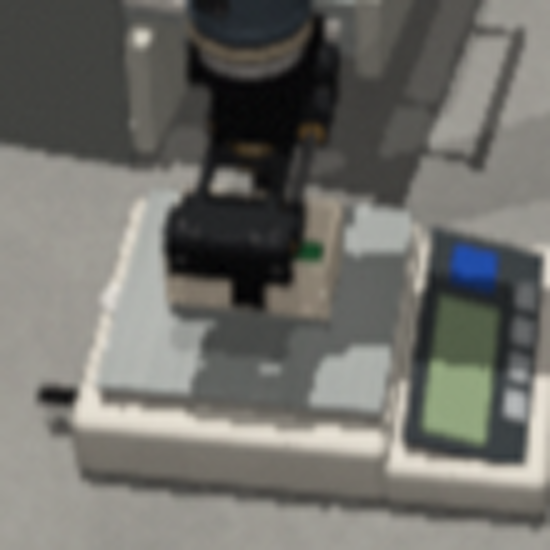

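The tray is level, about 14 mm above the pan and centred. I'll lower it in small steps until the weight goes.

drive_tool(steps=[[0,0.08,0,0,0,0,0],[0,0.08,0,0,0,0,0],[0,0.05,0,0,0,0,0],[0,0.03,0,0,0,0,0],[0,0,0,0,0,0,0]])

```text
time: 23.6
position: [0.5668, 0.1692, 0.0904]
tcp_rot: [-1.205, 1.212, 1.205]
force: [0.1, -0.4, -5.6]
opening: 0.0613
```

drive_tool(steps=[[0,0.02,0,0,0,0,0],[0,0.01,0,0,0,0,0],[0,0,0,0,0,0,0]])

```text
time: 23.98
position: [0.5668, 0.1692, 0.089]
tcp_rot: [-1.205, 1.212, 1.205]
force: [-0.2, -0.5, -4.5]
opening: 0.0621
```

drive_tool(steps=[[0,0.02,0,0,0,0,0],[0,0.01,0,0,0,0,0],[0,0,0,0,0,0,0]])

```text
time: 24.35
position: [0.567, 0.1692, 0.0884]
tcp_rot: [-1.205, 1.211, 1.205]
force: [-4.0, -0.1, 4.4]
opening: 0.0616
```

drive_tool(steps=[[0,0.02,0,0,0,0,0],[0,0,0,0,0,0,0]])

```text
time: 24.6
position: [0.567, 0.1693, 0.0883]
tcp_rot: [-1.205, 1.211, 1.206]
force: [-5.3, -0.6, 10.7]
opening: 0.0618
```

drive_tool(steps=[[0,-0.02,0,0,0,0,0],[0.74,0,0,0,0,0,0],[0.78,0,0,0,0,0,0],[0.85,0,0,0,0,0,0],[1,0,0,0,0,0,0],[1,0,0,0,0,0,0],[1,0,0,0,0,0,0]])

```text
time: 25.48
position: [0.5668, 0.1692, 0.0875]
tcp_rot: [-1.205, 1.212, 1.205]
force: [-0.6, -0.3, -0.2]
opening: 0.0861
```

drive_tool(steps=[[1,-0.2,0,0,0,0,0],[1,-0.5,0,0,0,0,0],[1,-0.8,0,0,0,0,0],[1,-1,0,0,0,0,0],[1,-1,0,0,0,0,0],[1,-1,0,0,0,0,0],[1,0,1,0,0,0,0],[1,0,0,0,0,0,0]])

```text
time: 26.48
position: [0.5142, 0.1696, 0.3138]
tcp_rot: [-1.205, 1.21, 1.208]
force: [-0.1, -0.2, 0.0]
opening: 0.087
```

```bash
python3 - <<'E'
from h import *
go([.567,.170,.0883],90)
d=cap('scene','sa.png');e=cap('top','ta.png')
for n,dd in(('scene',d),('top',e)):
  for q,z in(('tray_center',.1),('balance_pan',.078),('top_drawer_handle',.172)):
    for r in env.landmark_of(n,q)[:1]: print(n,q,r['conf'],atz(dd,r['at'],z))
a=cv2.imread('pics/sa.png');b=cv2.imread('pics/ta.png')
cv2.imwrite('pics/za.png',np.hstack([cv2.resize(a[140:320,160:340],(400,400),interpolation=cv2.INTER_CUBIC),cv2.resize(b[140:300,165:325],(400,400),interpolation=cv2.INTER_CUBIC)]))
E
```

```text
pos [0.5142 0.1696 0.3138] zang 89.81 down [-0.     0.002 -1.   ] open 0.087 F [-0.1 -0.2  0. ] t 26.475 q [-0.65  0.18  0.29  1.74 -0.06  1.23  1.23]
shift units [ 4.51 -1.06  0.  ]
turn units -0.04
scene tray_center 0.8 [0.56928428 0.17837201 0.1       ]
scene balance_pan 0.79 [0.56722257 0.16490273 0.078     ]
scene top_drawer_handle 0.82 [ 0.45780216 -0.13962682  0.172     ]
top tray_center 0.62 [0.57615858 0.1651852  0.1       ]
top top_drawer_handle 0.98 [ 0.45548402 -0.14363745  0.172     ]
```

View pics/za.png

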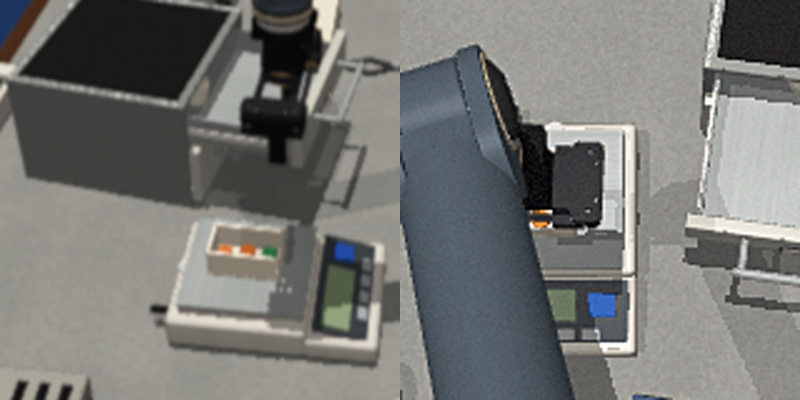

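The tray stands on the pan. I'll move the arm aside for an unobstructed top check.

drive_tool(steps=[[1,0,0.4,0.9,0,0,0],[1,0,0.4,0.9,0,0,0],[1,0,0,1,0,0,0],[1,0,0,1,0,0,0],[1,0,0,1,0,0,0],[1,0,0,0,0,0,0],[1,0,0,0,0,0,0]])

```text
time: 27.75
position: [0.4786, 0.4089, 0.3119]
tcp_rot: [-1.206, 1.213, 1.204]
force: [-0.3, -0.4, -0.2]
opening: 0.0869
```

```bash
python3 - <<'E'
from h import *
e=cap('top','tb.png'); b=cv2.imread('pics/tb.png')
for q,z in(('tray_center',.1),('balance_pan',.078),('top_drawer_handle',.172)):
    for r in env.landmark_of('top',q)[:1]: print(q,r['conf'],atz(e,r['at'],z))
cv2.imwrite('pics/zb2.png',cv2.resize(b[170:290,165:285],(600,600),interpolation=cv2.INTER_CUBIC))
E
```

```text
tray_center 0.86 [0.57849524 0.17868142 0.1       ]
balance_pan 0.62 [0.57159086 0.17276984 0.078     ]
top_drawer_handle 0.71 [ 0.46530258 -0.1457188   0.172     ]
```

View pics/zb2.png

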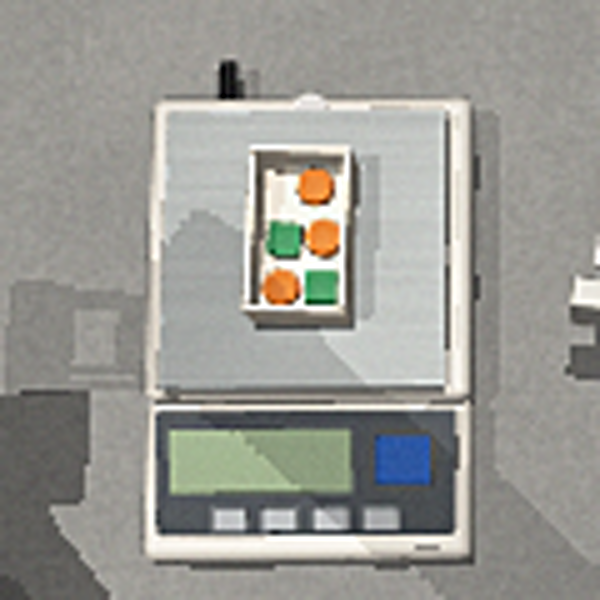

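View pics/tb.png

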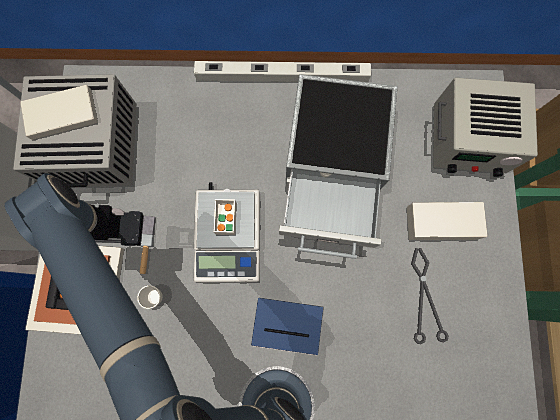

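```bash
python3 - <<'E'
from h import *
e=cap('top')
f=lambda pts,z,s,ox,oy:np.array([atz(e,(ox+x/s-.4,oy+y/s-.4),z)[:2] for x,y in pts])
P=f(((247,147),(355,147),(352,312),(242,312)),.122,5,165,170);Q=f(((165,110),(445,108),(447,385),(158,390)),.078,5,165,170)
print(P.mean(0),Q.mean(0))
b=e['img'][:,:,::-1]
cv2.imwrite('pics/zh.png',cv2.resize(b[160:270,275:395],(720,660),interpolation=cv2.INTER_CUBIC)[:600])
E
```

```text
[0.56949078 0.16523252] [0.56725868 0.16832319]
```

View pics/zh.png

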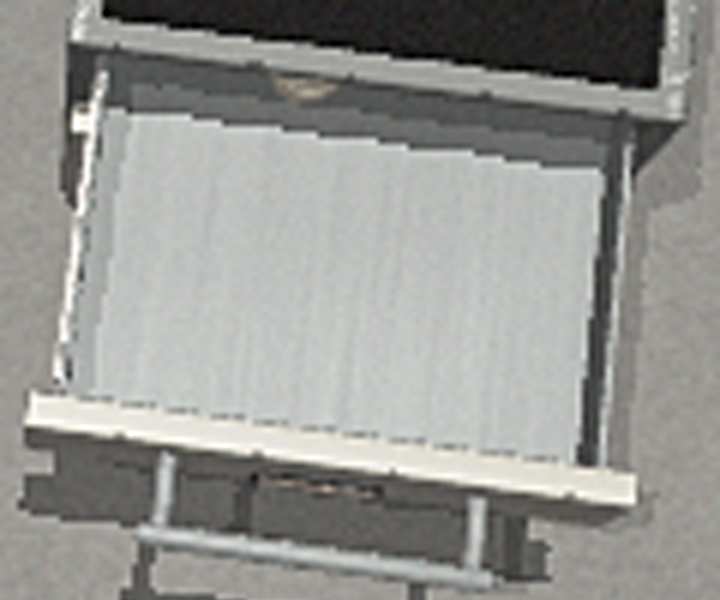

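```bash
python3 - <<'E'
from h import *
e=cap('top')
f=lambda x,y,z:atz(e,(275+x/6-.4,160+y/6-.4),z)
a,b=f(140,531,.172),f(492,578,.172); print(a,b,(a+b)/2)
# panel front top edge
c,d=f(28,426,.194),f(636,505,.194); print(c,d,(c+d)/2)
# case front top edge
g,h=f(72,42,.205),f(685,122,.205); print(g,h,(g+h)/2)
u=np.array([.9925,-.122]); print('panel front to case front',((g+h-c-d)/2)[:2]@u, 'handle to case front',((g+h-a-b)/2)[:2]@u)
E
```

```text
[ 0.46650834 -0.05772133  0.172     ] [ 0.44665243 -0.22554879  0.172     ] [ 0.45658039 -0.14163506  0.172     ]
[ 0.51294189 -0.0034279   0.194     ] [ 0.47976385 -0.28967335  0.194     ] [ 0.49635287 -0.14655063  0.194     ]
[ 0.69983723 -0.02176569  0.205     ] [ 0.66391333 -0.3165329   0.205     ] [ 0.68187528 -0.1691493   0.205     ]
panel front to case front 0.1868880268596113 handle to case front 0.22696191191024853
```

```bash
python3 -c "
from h import *
print(env.job_done()); print(env.sense()['time'])"
```

```text
the job is handed in; nothing more can be done
None
the job is handed in; nothing more can be done
```

The tray is standing flat on the balance pan with all five glass pieces in it, and the job is handed in at about 28 s of the 64 s allowed.

- **Drawer:** I pulled the top drawer by its handle until the force rose to about 15 N. The last picture puts it at roughly 169 mm out, against 170 mm at the stop.
- **Tray:** I gripped it across its long sides, carried it level, and lowered it slowly. At contact the push was about 11 N, and then I released it.
- **Position on the pan:** Measured from the rim and pan corners in the last top view, the tray is about 2 mm and 3 mm off the pan centre along its two axes. The network's tray point gave 7 mm and 6 mm off; I relied on the corners.
- **Rest of the bench:** The other things look unmoved in that view, though I judged them by eye only. The arm hid the brush, part of it and the wash bottle, so I have no last check on those two. It passed over them with the fingertips at about 0.31 m.

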